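# Set the watering timer and shut its lid

## Task

Set the watering timer: roll its knurled wheel towards the robot, a few clicks, until the orange rib is on top, in line with the two white marks beside the wheel (to within half a click, one click being one rib). Then swing the green lid over and close it fully, leaving the wheel as set and the other things on the shelf where they are.

Things in the scene. Friction and masses are not known exactly. Their poses are not given: they have to be found in the camera images.
- timer: Watering timer, a fixed dark grey box 150 (x) x 110 (y) x 75 mm high with a black top, brass spout at its +x end. Origin: centre of its underside, on the table. Its x points roughly away from the robot; the green lid is hinged on its -y top edge. On the black top, at x = 0 on either side of the wheel, stands a white mark 5 mm wide (x), 24 mm long (y), 8 mm high.
- wheel_axle (a point): Centre of the knurled thumbwheel, 59 mm above the table; axes those of the timer. The wheel turns about the timer's y; radius over the ribs 36 mm, width 24 mm, so its top is 95 mm above the table, 20 mm proud of the black top. Pale, with 24 fine black ribs (round to the touch), one click (0.262 rad) apart; one rib is orange and wider (7 mm).
- wheel (a joint): Wheel angle (rad): 0 with the orange rib exactly on top, in line with the white marks; positive while it is on the side away from the robot (the timer's +x), as at the start; grows as the wheel's top is rolled towards the timer's +x. Stops at -1.4 and 1.4. About 0.4 N along the rim turns it; friction holds it wherever it is left. A fingertip pressing 4 to 8 N on the rim drives it without slipping.
- lid_hinge (a point): Middle of the lid's hinge line, on the timer's top edge at -55 mm in its y, 75 mm above the table; the hinge line runs along the timer's x; axes those of the timer.
- lid_edge (a point): Middle of the lid's free edge, on its outer face. The point's axes move with the lid: z is the outward normal of the lid's outer face. The green lid is a shallow hood 150 x 110 mm and 30 mm deep. Shut, this point lies 110 mm from the hinge line towards the timer's +y and 30 mm above it, and the lid covers the wheel without touching it.
- lid (a joint): Opening angle of the lid (rad): 0 fully shut, 1.57 standing upright at the timer's -y side, more when it leans outward; stops at 0 and 2.2. The hinge is stiff: the lid stays at any angle, needs about 1 to 2 N at its free edge and must be pushed right down. Push its outer face (the timer's -y side when open), then press down near the free edge.
- pot: White plastic plant pot, 124 mm across the rim, 105 mm high, standing loose on the shelf; leave it where it is. Origin: centre of its underside.
- bowl: Stainless steel bowl, 150 mm across, 60 mm high, loose; leave it where it is. Origin: centre of its underside.
- jar: Glass jar with a steel twist cap, 72 mm across, 100 mm high, loose; leave it where it is. Origin: centre of its underside.
- trowel: Trowel with an orange blade and wooden handle, 300 mm long, 30 mm high, lying loose along its x; leave it where it is. Origin: near its middle, on the table.
- dibber: Wooden dibber with a T handle and steel tip, 180 mm long, 26 mm high, lying loose along its x; leave it where it is. Origin: near its middle, on the table.
Not all that is in view belongs to the job. What is shaped like the timer but purple or turquoise is not meant.

How it is judged (in metres and radians):
On the way:
1. with the lid still open, the wheel is rolled so that the orange rib is in line with the marks to within half a click (value of joint wheel between -0.13 and 0.13 rad and value of joint lid above 1.2 rad), for 0.3 s.
At the end, for the whole second after the job is handed in: The orange rib is in line with the white marks (wheel within 0.13 rad of 0, half a click) and the lid is fully shut (within 0.08 rad); pot, bowl, jar, trowel and dibber are within 30 mm of where they began (value of joint wheel between -0.13 and 0.13 rad and value of joint lid below 0.08 rad); the robot touches nothing.
It fails at once if the pot, bowl, jar, trowel or dibber is shoved more than 30 mm (distance of any of pot, bowl, jar, trowel, dibber from where it was at the start of the episode above 0.03 m).
It also fails if it takes over 48 s, if anything falls off the work surface, if the arm or the gripper's body presses on something with over 40 N, if the wrist force passes 120 N, or if a joint passes its speed limit or range.

## Robot

A 6-joint arm with a two-finger parallel gripper is mounted at the origin on the work surface. World frame = base frame: x ahead of the robot, y to its left, z up, the work surface at z = 0. Lengths are in mm, angles in degrees, forces in N, time in s.
With the tool pointing down it reaches from about 200 to 875 mm from the base axis. Payload 3.4 kg.
Tool frame: the origin (TCP) lies on the centre line of the jaws, within the pads' length; the fingertips stand 11 mm ahead of it and the grasp point (between the pads) lies 8 mm behind it (manip.tcp_to_tips is the distance from the TCP to the fingertips, in mm); z points along the fingers, y is the line along which they close (so a half turn about z gives the same grasp; the last joint's range is limited). The gripper opens to 94 mm and grips with 3 to 60 N. Pads are 16 mm wide; open, the fingers measure 119 mm over their backs; the gripper's body (75 mm by 177 mm) begins 78 mm behind the grasp point.
Start: joints at [-70.073, 15.808, 86.224, -0, 77.962, -6.933], TCP at [259.799, -513, 216.493] pointing down, gripper open.
Joint ranges: [-165.64, 165.64], [-43.16, 119.46], [12.63, 154.43], [-67.54, 247.53], [6.08, 155.33], [-154.97, 154.97]. Speed limits (degrees/s): [147.25, 147.25, 180, 180, 180, 180].

## Interface

Orientations are given as [roll, pitch, yaw] about the fixed x, y, z axes, in that order (R = Rz(yaw) Ry(pitch) Rx(roll)).
In Python, from workcell import manip gives the robot as it stands.
- The arm moves only by the tool move_arm, never from a script. Its argument "plan" is a list of rows, each an object of numbers: "dx", "dy", "dz": the shift along the tool's x, y, z normalised to -1 to 1, where 1 is 40 cm; "rx", "ry", "rz": the turn, a rotation vector about the tool's x, y, z normalised to -1 to 1, where 1 is 8 degrees; "gripper": the finger opening in mm, from 0 to 94. A call has 1 to 12 rows; each row shifts and turns the commanded pose from where the row before left it, along the tool's axes as they then stand; what a row does not reach is not made up. A row lasts 1/8 s, in which the tool goes at most 62.5 mm and 10.7 degrees, less where a joint would pass 70% of its speed; a pose out of reach is approached as far as the arm can. A call with a number of a shift or a turn outside -1 to 1 is refused whole. A call with a gripper value outside its range is refused whole. The fingers move at their own pace and stop on an object; "squeeze" is the grip in N (left out, the last holds). Time passes only in rows, so rows that do not move let the fingers close. It gives the time, the measured TCP pose, the force, the opening and the grip force at its end, in the units of the state.
- manip.state(): the state, without advancing time (a new reading comes with each control period).
- manip.snapshot(name): name is "scene" or "top" or "wrist"; returns a dict with "image" (480x640x3 uint8, red, green, blue), "fx", "fy", "cx", "cy" (pixels), "pose" (4x4, takes a point from camera to world coordinates); the wrist camera has in their place "hand_eye" (4x4, takes a point from camera to tool coordinates, whose origin is the TCP and whose axes are the flange's). Camera axes: x right, y up, looking along -z (the intrinsics and any distortion apply to the point x, -y, -z); pixel columns grow to the right and rows downward; lengths in mm; the calibration is good to about 2 mm. A picture is of the moment at which its call begins: read the wrist's pose just before it. There is no depth.
- manip.hand_in(): hands the job in; it is judged then, once.
The state is a dict: "time_s": time; "q": joint angles; "dq": joint speeds; "joint_efforts": joint torques, N m; "tool_pos": TCP position; "eef_rot": TCP orientation; "wrist_force": force on the tool from outside, world axes, zero at the start; "wrist_torque": the same for the moment, N m; "gripper_width": finger opening in mm; "gripper_force": force on a finger pad.
Only numpy, scipy, OpenCV 4.12 (cv2) and the standard library are available. Lean on these libraries where they do the work, as an engineer would, in place of code of your own. Each camera call takes 0.05 s, during which the arm holds its last target. There are 200 camera calls.

## Working session

There is one attempt and no reset: what is moved stays moved. The work goes in short steps, Python scripts to look and compute and a tool call to move; the robot and the scene stay as the last step left them, time stands still between calls to the robot, and variables do not carry over. Pictures are saved under pics/ and viewed, at most 10 in all, crops included, and the job is handed in when it is done.

Besides the shell and the picture viewer there is one more tool, called after ">>>" as name(argument=value, ...), one argument or row to a line, values as JSON. move_arm: Moves the arm, as the interface text tells. Its arguments: {"type":"object","properties":{"plan":{"type":"array"},"squeeze":{"type":"number"}},"required":["plan"]}

```bash
mkdir -p pics; python3 - <<'E'
from workcell import manip
import cv2,numpy as np,json
for n in("scene","top"):
    s=manip.snapshot(n); cv2.imwrite(f"pics/{n}0.png",s["image"][:,:,::-1])
    np.savez(f"{n}.npz",**s); print(n,s["fx"],s["fy"],s["cx"],s["cy"],np.round(s["pose"],3).tolist(),[k for k in s])
print(manip.state(),manip.tcp_to_tips)
E
```

```text
scene 448.828112650302 448.828112650302 322.8096844060243 238.65689904148385 [[-0.267, -0.766, 0.585, 1178.013], [0.964, -0.215, 0.159, 162.402], [0.005, 0.606, 0.795, 1077.376], [0.0, 0.0, 0.0, 1.0]] ['image', 'fx', 'fy', 'cx', 'cy', 'pose']
top 516.4590950997714 516.4590950997714 317.8867005888829 237.26142869613824 [[0.017, 0.997, -0.073, 344.003], [-1.0, 0.017, 0.002, -25.71], [0.003, 0.073, 0.997, 1487.218], [0.0, 0.0, 0.0, 1.0]] ['image', 'fx', 'fy', 'cx', 'cy', 'pose']
{'time_s': 0.1, 'q': array([-7.00717940e+01,  1.58442389e+01,  8.62856582e+01,  2.65421724e-04,
        7.79628239e+01, -6.93174550e+00]), 'dq': array([-0.00286705, -0.05749066, -0.19493791, -0.05325254, -0.02939666,
        0.00508294]), 'joint_efforts': array([ 1.14264625e-03, -4.05456269e+01, -2.37780154e+01,  7.02352077e-02,
        2.98836711e-02, -6.48677724e-05]), 'tool_pos': array([ 259.63364758, -512.51012824,  215.7048971 ]), 'eef_rot': array([-1.79907988e+02, -1.14478017e-02,  2.68598867e+01]), 'wrist_force': array([ 0.47201053, -0.43497115, -0.08664604]), 'wrist_torque': array([-0.02003477,  0.0231127 ,  0.00411995]), 'gripper_force': 0.0, 'gripper_width': 94.57952816347982} 11.0
```

View pics/scene0.png

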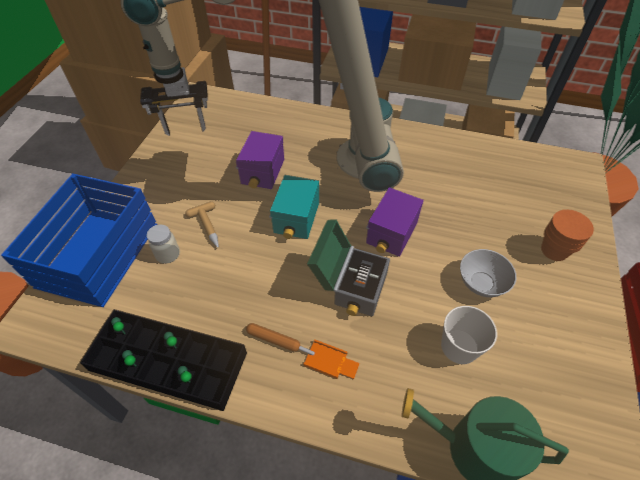

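View pics/top0.png

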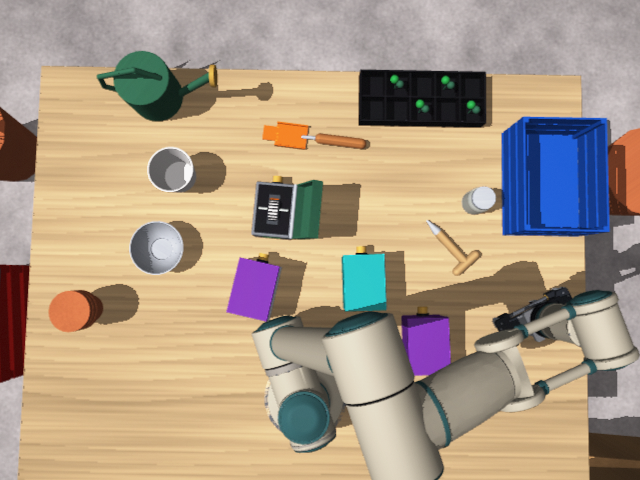

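Candidates: the purple boxes at scene (395,222) and (260,160), the turquoise box at (296,208), and the dark grey box with an open green lid at (360,275), which is (275,210) in the top view. Only the last one matches the description, so I'll check it in a close crop.

```bash
python3 - <<'E'
import cv2,numpy as np
a=np.load("scene.npz")["image"][215:325,300:400,::-1]
b=np.load("top.npz")["image"][170:250,245:330,::-1]
A=cv2.resize(a,(400,440),interpolation=cv2.INTER_CUBIC)
B=cv2.resize(b,(400,376),interpolation=cv2.INTER_CUBIC)
A=cv2.copyMakeBorder(A,0,0,0,0,0);B=cv2.copyMakeBorder(B,0,64,0,0,cv2.BORDER_CONSTANT)
cv2.imwrite("pics/crop.png",np.hstack([A,B]))
E
```

```text
(no output)
```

View pics/crop.png

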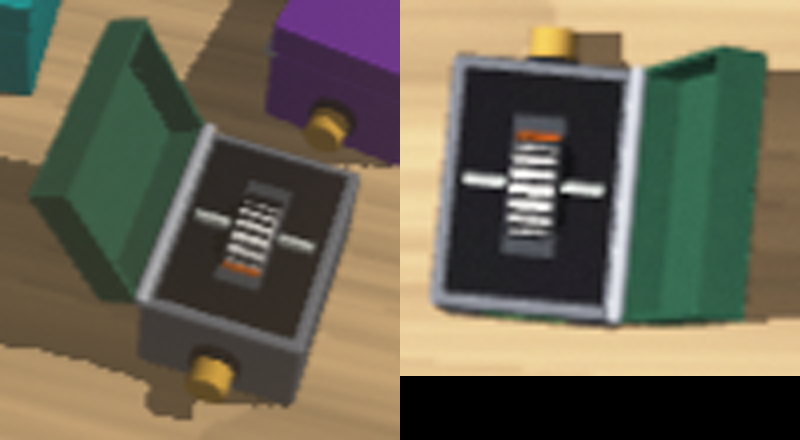

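The crop shows the dark grey timer with the green lid, the brass spout and the white marks. The orange rib is on the spout (+x) side. Next I'll fit its pose.

```bash
cat > h.py <<'E'
import numpy as np,cv2
from scipy.optimize import least_squares
C={n:dict(np.load(n+".npz")) for n in("scene","top")}
def proj(n,p):
    c=C[n];P=c["pose"];q=(np.atleast_2d(p)-P[:3,3])@P[:3,:3]
    return np.c_[c["cx"]+c["fx"]*q[:,0]/-q[:,2],c["cy"]-c["fy"]*q[:,1]/-q[:,2]]
def T(x,y,yaw,p):
    c,s=np.cos(yaw),np.sin(yaw);p=np.atleast_2d(p);return np.c_[x+c*p[:,0]-s*p[:,1],y+s*p[:,0]+c*p[:,1],p[:,2]]
def lid(f,x,dy,dz): return [x,-55+dy*np.cos(f)-dz*np.sin(f),75+dy*np.sin(f)+dz*np.cos(f)]
E
python3 - <<'E'
from h import *
ft=lambda u,v:((u-400+.5)/4.706-.5+245,(v+.5)/4.7-.5+170)
fs=lambda u,v:((u+.5)/4-.5+300,(v+.5)/4-.5+215)
cor=[[75,55,75],[75,-55,75],[-75,55,75],[-75,-55,75]]
mt=np.array([ft(*a) for a in[(458,57),(643,67),(436,305),(614,322)]]);ms=np.array([fs(*a) for a in[(297,350),(140,298),(357,178),(210,128)]])
ot=ft(539,136);os_=fs(241,268)
def res(v):
    x,y,a,w,f=v
    o=T(x,y,a,[[36*np.sin(w),0,59+36*np.cos(w)]])
    L=T(x,y,a,[lid(f,-75,110,30),lid(f,75,110,30)])
    return np.concatenate([(proj("top",T(x,y,a,cor))-mt).ravel(),(proj("scene",T(x,y,a,cor))-ms).ravel(),(proj("top",o)-ot).ravel(),(proj("scene",o)-os_).ravel(),(proj("scene",L)-np.array([fs(110,20),fs(32,193)])).ravel()])
s=least_squares(res,[500,60,0,.8,1.9],loss="soft_l1")
print(s.x,np.degrees(s.x[2]));print(np.round(res(s.x).reshape(-1,2),1).tolist())
x,y,a,w,f=s.x
im=[]
for n,(o,k) in {"scene":((300,215),4),"top":((245,170),4.7)}.items():
    g=C[n]["image"][o[1]:o[1]+110,o[0]:o[0]+100,::-1];g=cv2.resize(g,None,fx=4,fy=4,interpolation=cv2.INTER_CUBIC)
    d=lambda p,c:[cv2.circle(g,tuple(int(v) for v in (q-o)*4+2),3,c,1) for q in proj(n,T(x,y,a,p))]
    d(cor,(0,0,255));d([lid(f,X,110,30) for X in(-75,75)],(255,0,255));d([lid(f,X,110,0) for X in(-75,75)],(255,255,0));d([lid(f,X,0,30) for X in(-75,75)],(0,255,255));d([[36*np.sin(w),0,59+36*np.cos(w)]],(0,255,0));d([[0,28,83],[0,-28,83]],(0,0,255))
    im.append(g)
cv2.imwrite("pics/ov.png",np.hstack(im))
# other objects on table plane
for nm,u,v,z in[("pot",170,170,105),("bowl",157,248,60),("jar",482,200,100),("purple",253,290,75),("turq",364,280,75),("trowelend",368,144,10),("dibtip",430,222,10)]:
    P=C["top"]["pose"];r=P[:3,:3]@[(u-C["top"]["cx"])/C["top"]["fx"],-(v-C["top"]["cy"])/C["top"]["fy"],-1];t=(z-P[2,3])/r[2];print(nm,np.round(P[:3,3]+t*r))
E
```

```text
[ 5.22269885e+02  9.47135377e+01 -7.29795843e-02  7.27071242e+00
  1.98238060e+00] -4.181422170358314
[[-0.7, -1.2], [-0.3, 0.3], [-1.4, -0.0], [0.7, -0.0], [1.0, 0.5], [-0.8, 0.8], [0.9, -2.1], [-0.9, -0.7], [0.3, -0.3], [-0.5, -0.3], [0.2, -1.0], [-0.5, -0.1]]
pot [620. 375. 105.]
bowl [411. 415.  60.]
jar [ 554. -472.  100.]
purple [300. 145.  75.]
turq [ 332. -157.   75.]
trowelend [ 726. -170.   10.]
dibtip [ 501. -351.   10.]
```

View pics/ov.png

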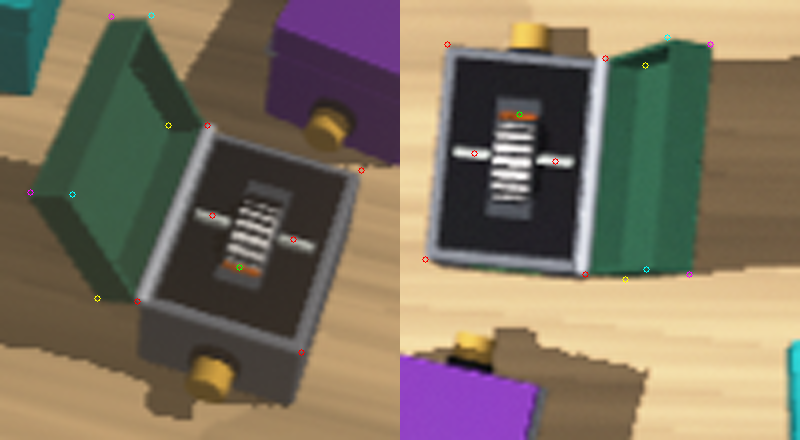

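>>> move_arm(
  plan=[
    {"rz": -0.92, "dz": -0.015, "gripper": 0},
    {"rz": -0.92, "dz": -0.015, "gripper": 0},
    {"rz": -0.92, "dz": -0.015, "gripper": 0},
    {"rz": -0.92, "dz": -0.015, "gripper": 0},
    {"rz": -0.92, "dz": -0.015, "gripper": 0},
    {"rz": -0.92, "dz": -0.015, "gripper": 0},
    {"rz": -0.92, "dz": -0.015, "gripper": 0},
    {"rz": -0.92, "dz": -0.015, "gripper": 0},
  ],
)

```text
schema error: expected keys dx, dy, dz, rx, ry, rz, gripper
```

```bash
cat >> h.py <<'E'
X,Y,A=522.3,94.7,-.073
def go(tx,ty,tz,yaw=85.8):
    "print shift in tool axes (units of 400mm) from measured pose to TIP target in timer frame"
    from workcell import manip
    from scipy.spatial.transform import Rotation as R
    s=manip.state();r=R.from_euler("xyz",s["eef_rot"],degrees=True)
    t=T(X,Y,A,[[tx,ty,tz+11]])[0];g=R.from_euler("xyz",[180,0,yaw],degrees=True)
    d=r.inv().apply(t-s["tool_pos"])/400;w=np.degrees((r.inv()*g).as_rotvec())/8
    c,sn=np.cos(A),np.sin(A);p=s["tool_pos"]-[X,Y,11];tip=[c*p[0]+sn*p[1],-sn*p[0]+c*p[1],p[2]]
    print("t%.2f"%s["time_s"],"tip(timer)",np.round(tip,1),"F",np.round(s["wrist_force"],1),"shift",np.round(d,4),"turn",np.round(w,3),"w",round(s["gripper_width"],1),"q1,6",np.round(s["q"][[0,5]],1))
E
python3 -c "
from h import *
go(14,0,150)"
```

```text
t0.10 tip(timer) [-217.7 -624.8  204.7] F [ 0.5 -0.4 -0.1] shift [ 1.3016 -1.0393  0.1387] turn [-1.000e-02 -7.000e-03 -7.368e+00] w 94.6 q1,6 [-70.1  -6.9]
```

All keys are required in each row.

>>> move_arm(
  plan=[
    {"dx": 0, "dy": 0, "dz": -0.015, "rx": 0, "ry": 0, "rz": -0.92, "gripper": 0},
    {"dx": 0, "dy": 0, "dz": -0.015, "rx": 0, "ry": 0, "rz": -0.92, "gripper": 0},
    {"dx": 0, "dy": 0, "dz": -0.015, "rx": 0, "ry": 0, "rz": -0.92, "gripper": 0},
    {"dx": 0, "dy": 0, "dz": -0.015, "rx": 0, "ry": 0, "rz": -0.92, "gripper": 0},
    {"dx": 0, "dy": 0, "dz": -0.015, "rx": 0, "ry": 0, "rz": -0.92, "gripper": 0},
    {"dx": 0, "dy": 0, "dz": -0.015, "rx": 0, "ry": 0, "rz": -0.92, "gripper": 0},
    {"dx": 0, "dy": 0, "dz": -0.015, "rx": 0, "ry": 0, "rz": -0.92, "gripper": 0},
    {"dx": 0, "dy": 0, "dz": -0.015, "rx": 0, "ry": 0, "rz": -0.92, "gripper": 0},
  ],
)

```text
time_s: 1.1
tool_pos: [259.7, -512.7, 264.1]
eef_rot: [-180.0, -0.1, 86.0]
wrist_force: [0.8, -0.1, 0.9]
gripper_width: 17.2
gripper_force: 0.0
```

```bash
python3 -c "
from h import *
go(14,0,150)"
```

```text
t1.10 tip(timer) [-217.6 -624.9  253.1] F [ 0.8 -0.1  0.9] shift [1.5604 0.5837 0.2591] turn [-0.003 -0.007  0.023] w 17.2 q1,6 [-70.1 -66.1]
```

>>> move_arm(
  plan=[
    {"dx": 0.13, "dy": 0.0486, "dz": 0, "rx": 0, "ry": 0, "rz": 0, "gripper": 0},
    {"dx": 0.13, "dy": 0.0486, "dz": 0, "rx": 0, "ry": 0, "rz": 0, "gripper": 0},
    {"dx": 0.13, "dy": 0.0486, "dz": 0, "rx": 0, "ry": 0, "rz": 0, "gripper": 0},
    {"dx": 0.13, "dy": 0.0486, "dz": 0, "rx": 0, "ry": 0, "rz": 0, "gripper": 0},
    {"dx": 0.13, "dy": 0.0486, "dz": 0, "rx": 0, "ry": 0, "rz": 0, "gripper": 0},
    {"dx": 0.13, "dy": 0.0486, "dz": 0, "rx": 0, "ry": 0, "rz": 0, "gripper": 0},
    {"dx": 0.13, "dy": 0.0486, "dz": 0, "rx": 0, "ry": 0, "rz": 0, "gripper": 0},
    {"dx": 0.13, "dy": 0.0486, "dz": 0, "rx": 0, "ry": 0, "rz": 0, "gripper": 0},
    {"dx": 0.13, "dy": 0.0486, "dz": 0, "rx": 0, "ry": 0, "rz": 0, "gripper": 0},
    {"dx": 0.13, "dy": 0.0486, "dz": 0, "rx": 0, "ry": 0, "rz": 0, "gripper": 0},
    {"dx": 0.13, "dy": 0.0486, "dz": 0, "rx": 0, "ry": 0, "rz": 0, "gripper": 0},
    {"dx": 0.13, "dy": 0.0486, "dz": 0, "rx": 0, "ry": 0, "rz": 0, "gripper": 0},
  ],
)

```text
time_s: 2.6
tool_pos: [539.1, 93.7, 264.1]
eef_rot: [-180.0, 0.0, 85.8]
wrist_force: [0.7, 0.0, 0.3]
gripper_width: 0.6
gripper_force: 0.0
```

```bash
python3 -c "
from h import *
from workcell import manip
go(10,0,100)
s=manip.state();w=manip.snapshot('wrist');np.savez('wrist.npz',**w,**{'p':s['tool_pos'],'r':s['eef_rot']});cv2.imwrite('pics/w1.png',w['image'][:,:,::-1]);print(np.round(w['hand_eye'],2).tolist(),w['fx'],w['cx'],w['cy'])"
```

```text
t2.60 tip(timer) [1.680e+01 2.000e-01 2.531e+02] F [0.7 0.  0.3] shift [-0.0004 -0.0169  0.3827] turn [-0.003  0.003 -0.006] w 0.6 q1,6 [2.6 6.8]
[[-0.0, 0.97, 0.24, 68.77], [1.0, 0.0, 0.0, -0.6], [0.0, 0.24, -0.97, -167.81], [0.0, 0.0, 0.0, 1.0]] 427.37762772954125 317.41171867427937 245.88845538105593
```

View pics/w1.png

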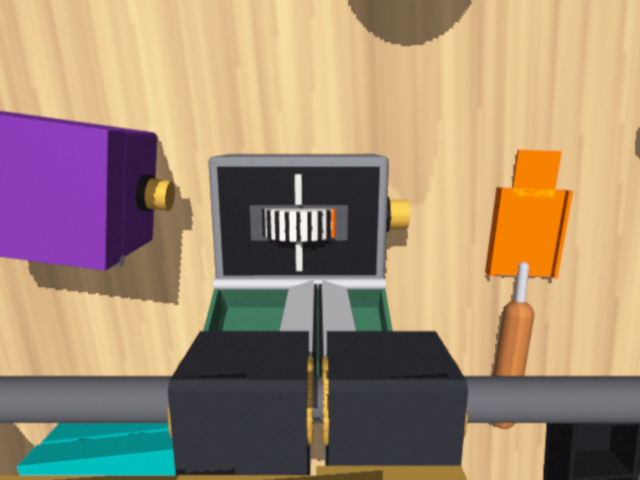

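```bash
cat >> h.py <<'E'
def wproj(w,p):
    from scipy.spatial.transform import Rotation as R
    r=R.from_euler("xyz",w["r"],degrees=True).as_matrix();H=w["hand_eye"]
    q=((np.atleast_2d(p)-w["p"])@r-H[:3,3])@H[:3,:3]
    return np.c_[w["cx"]+w["fx"]*q[:,0]/-q[:,2],w["cy"]-w["fy"]*q[:,1]/-q[:,2]]
E
python3 - <<'E'
from h import *
w=dict(np.load("wrist.npz"))
c=[[-75,55,75],[75,55,75],[-75,-55,75],[75,-55,75]]
m=np.array([(210,157),(387,157),(214,285),(386,285)])
print(wproj(w,T(X,Y,A,c)),wproj(w,T(X,Y,A,[[0,28,83],[0,0,95],[36*np.sin(.987),0,59+36*np.cos(.987)]])))
f=lambda v:np.r_[(wproj(w,T(*v[:3],c))-m).ravel(),wproj(w,T(*v[:3],[[0,28,83],[0,-28,83]]))[:,0]-298.5]
s=least_squares(f,[X,Y,A]);print(s.x,np.round(f(s.x),1))
g=lambda a:wproj(w,T(*s.x,[[36*np.sin(a[0]),0,59+36*np.cos(a[0])]]))[0,:1]-333
print(least_squares(g,[.9]).x)
E
```

```text
[[206.37322788 157.81993462]
 [389.64626138 157.50830132]
 [214.39962885 285.25362242]
 [384.77528206 285.04559988]] [[297.95232528 191.84322357]
 [297.71578361 228.46844102]
 [334.33307539 224.55042868]]
[ 5.22615237e+02  9.49841911e+01 -7.45003249e-02] [-3.2  0.3  3.1  0.3  0.6 -0.2 -1.  -0.2 -0.1  0.6]
[0.91582454]
```

>>> move_arm(
  plan=[
    {"dx": 0, "dy": -0.0195, "dz": 0.1, "rx": 0, "ry": 0, "rz": 0, "gripper": 0},
    {"dx": 0, "dy": 0, "dz": 0.13, "rx": 0, "ry": 0, "rz": 0, "gripper": 0},
    {"dx": 0, "dy": 0, "dz": 0.11, "rx": 0, "ry": 0, "rz": 0, "gripper": 0},
    {"dx": 0, "dy": 0, "dz": 0.05, "rx": 0, "ry": 0, "rz": 0, "gripper": 0},
    {"dx": 0, "dy": 0, "dz": 0, "rx": 0, "ry": 0, "rz": 0, "gripper": 0},
    {"dx": 0, "dy": 0, "dz": 0, "rx": 0, "ry": 0, "rz": 0, "gripper": 0},
  ],
)

```text
time_s: 3.4
tool_pos: [530.6, 92.4, 108.2]
eef_rot: [-179.9, 0.0, 85.7]
wrist_force: [-0.3, -0.8, 0.9]
gripper_width: 0.2
gripper_force: 0.0
```

```bash
python3 -c "
from h import *
go(9,0,95)"
```

```text
t3.40 tip(timer) [ 8.5 -1.7 97.2] F [-0.3 -0.8  0.9] shift [0.0043 0.0014 0.0054] turn [-0.007  0.001 -0.008] w 0.2 q1,6 [2.5 6.7]
```

>>> move_arm(
  plan=[
    {"dx": 0, "dy": 0, "dz": 0.004, "rx": 0, "ry": 0, "rz": 0, "gripper": 0},
    {"dx": 0, "dy": 0, "dz": 0, "rx": 0, "ry": 0, "rz": 0, "gripper": 0},
  ],
)

```text
time_s: 3.65
tool_pos: [530.8, 92.5, 106.9]
eef_rot: [-180.0, 0.0, 85.7]
wrist_force: [0.5, -0.8, 0.6]
gripper_width: -0.0
gripper_force: 0.0
```

>>> move_arm(
  plan=[
    {"dx": 0, "dy": 0, "dz": 0.003, "rx": 0, "ry": 0, "rz": 0, "gripper": 0},
    {"dx": 0, "dy": 0, "dz": 0, "rx": 0, "ry": 0, "rz": 0, "gripper": 0},
  ],
)

```text
time_s: 3.9
tool_pos: [531.1, 92.5, 105.8]
eef_rot: [180.0, 0.0, 85.7]
wrist_force: [-0.3, -0.5, 2.0]
gripper_width: 0.4
gripper_force: 0.4
```

>>> move_arm(
  plan=[
    {"dx": 0, "dy": 0, "dz": 0.003, "rx": 0, "ry": 0, "rz": 0, "gripper": 0},
    {"dx": 0, "dy": 0, "dz": 0, "rx": 0, "ry": 0, "rz": 0, "gripper": 0},
  ],
)

```text
time_s: 4.15
tool_pos: [532.4, 92.4, 105.4]
eef_rot: [179.8, -0.0, 85.7]
wrist_force: [1.3, -0.4, 4.9]
gripper_width: 0.3
gripper_force: 2.4
```

>>> move_arm(
  plan=[
    {"dx": 0, "dy": -0.005, "dz": 0, "rx": 0, "ry": 0, "rz": 0, "gripper": 0},
    {"dx": 0, "dy": -0.005, "dz": 0, "rx": 0, "ry": 0, "rz": 0, "gripper": 0},
    {"dx": 0, "dy": -0.005, "dz": 0, "rx": 0, "ry": 0, "rz": 0, "gripper": 0},
    {"dx": 0, "dy": -0.005, "dz": 0, "rx": 0, "ry": 0, "rz": 0, "gripper": 0},
  ],
)

```text
time_s: 4.65
tool_pos: [524.9, 93.0, 106.1]
eef_rot: [179.7, -0.0, 85.7]
wrist_force: [1.4, -0.9, 9.7]
gripper_width: 0.3
gripper_force: 4.6
```

>>> move_arm(
  plan=[
    {"dx": 0, "dy": -0.005, "dz": 0, "rx": 0, "ry": 0, "rz": 0, "gripper": 0},
    {"dx": 0, "dy": -0.005, "dz": 0, "rx": 0, "ry": 0, "rz": 0, "gripper": 0},
    {"dx": 0, "dy": -0.005, "dz": 0, "rx": 0, "ry": 0, "rz": 0, "gripper": 0},
    {"dx": 0, "dy": -0.005, "dz": 0, "rx": 0, "ry": 0, "rz": 0, "gripper": 0},
  ],
)

```text
time_s: 5.15
tool_pos: [515.8, 93.7, 105.7]
eef_rot: [179.9, -0.0, 85.7]
wrist_force: [-0.9, -0.2, 7.4]
gripper_width: 0.2
gripper_force: 3.6
```

```bash
cat >> h.py <<'E'
def wshot(name):
    from workcell import manip
    s=manip.state();w=manip.snapshot('wrist');w=dict(w,p=s['tool_pos'],r=s['eef_rot']);im=w['image']
    def ang(col): return least_squares(lambda a:wproj(w,T(X,Y,A,[[36*np.sin(a[0]),0,59+36*np.cos(a[0])]]))[0,:1]-col,[.3]).x[0]
    c=wproj(w,T(X,Y,A,[[0,0,90]]))[0];u,v=c.astype(int);k=int(60*w['fx']/300)
    x0,y0=max(u-k,0),max(v-k,0);sub=im[y0:v+k,x0:u+k].astype(int)
    m=(sub[...,0]>170)&(sub[...,2]<80)&(sub[...,0]-sub[...,1]>70)
    if m.sum()>3:
        yy,xx=np.nonzero(m);print("orange px",m.sum(),"col",xx.mean()+x0,"row",yy.mean()+y0,"spread",xx.std(),"angle",ang(xx.mean()+x0))
    else: print("no orange")
    cv2.imwrite(name,cv2.resize(im[y0:v+k,x0:u+k,::-1],None,fx=3,fy=3))
E
python3 -c "
from h import *
go(8,0,95);wshot('pics/w2.png')"
```

```text
t5.15 tip(timer) [-6.4 -1.5 94.7] F [-0.9 -0.2  7.4] shift [ 0.0038  0.036  -0.0007] turn [ 0.017 -0.    -0.007] w 0.2 q1,6 [2.7 7. ]
orange px 720 col 379.3277777777778 row 284.13194444444446 spread 4.870067938786384 angle 0.6330061335138045
```

>>> move_arm(
  plan=[
    {"dx": 0, "dy": 0, "dz": -0.025, "rx": 0, "ry": 0, "rz": 0, "gripper": 0},
    {"dx": 0.002, "dy": 0.042, "dz": 0, "rx": 0, "ry": 0, "rz": 0, "gripper": 0},
    {"dx": 0, "dy": 0, "dz": 0, "rx": 0, "ry": 0, "rz": 0, "gripper": 0},
    {"dx": 0, "dy": 0, "dz": 0.02, "rx": 0, "ry": 0, "rz": 0, "gripper": 0},
    {"dx": 0, "dy": 0, "dz": 0.0043, "rx": 0, "ry": 0, "rz": 0, "gripper": 0},
    {"dx": 0, "dy": 0, "dz": 0, "rx": 0, "ry": 0, "rz": 0, "gripper": 0},
  ],
)

```text
time_s: 5.95
tool_pos: [533.3, 93.2, 105.2]
eef_rot: [179.8, -0.0, 85.7]
wrist_force: [2.0, 0.3, 3.8]
gripper_width: 0.9
gripper_force: 2.5
```

```bash
python3 -c "
from h import *
go(8,0,95);wshot('pics/w3.png')"
```

```text
t5.95 tip(timer) [11.1 -0.7 94.2] F [2.  0.3 3.8] shift [ 0.0018 -0.0078 -0.002 ] turn [ 0.023 -0.    -0.007] w 0.9 q1,6 [2.6 6.8]
orange px 372 col 341.997311827957 row 272.55913978494624 spread 5.504884759428783 angle 0.6457440208451617
```

>>> move_arm(
  plan=[
    {"dx": 0, "dy": -0.006, "dz": 0, "rx": 0, "ry": 0, "rz": 0, "gripper": 0},
    {"dx": 0, "dy": -0.006, "dz": 0, "rx": 0, "ry": 0, "rz": 0, "gripper": 0},
    {"dx": 0, "dy": -0.006, "dz": 0, "rx": 0, "ry": 0, "rz": 0, "gripper": 0},
    {"dx": 0, "dy": -0.006, "dz": 0, "rx": 0, "ry": 0, "rz": 0, "gripper": 0},
    {"dx": 0, "dy": -0.006, "dz": 0, "rx": 0, "ry": 0, "rz": 0, "gripper": 0},
    {"dx": 0, "dy": -0.006, "dz": 0, "rx": 0, "ry": 0, "rz": 0, "gripper": 0},
    {"dx": 0, "dy": -0.006, "dz": 0, "rx": 0, "ry": 0, "rz": 0, "gripper": 0},
    {"dx": 0, "dy": 0, "dz": 0, "rx": 0, "ry": 0, "rz": 0, "gripper": 0},
  ],
)

```text
time_s: 7.0
tool_pos: [514.7, 94.5, 105.5]
eef_rot: [180.0, 0.0, 85.7]
wrist_force: [-1.3, -0.2, 8.4]
gripper_width: 0.4
gripper_force: 4.6
```

>>> move_arm(
  plan=[
    {"dx": 0, "dy": 0, "dz": -0.05, "rx": 0, "ry": 0, "rz": 0, "gripper": 0},
    {"dx": 0, "dy": 0, "dz": -0.1, "rx": 0, "ry": 0, "rz": 0, "gripper": 0},
    {"dx": -0.1, "dy": 0, "dz": 0, "rx": 0, "ry": 0, "rz": 0, "gripper": 0},
    {"dx": 0, "dy": 0, "dz": 0, "rx": 0, "ry": 0, "rz": 0, "gripper": 0},
  ],
)

```text
time_s: 7.5
tool_pos: [511.1, 53.2, 164.2]
eef_rot: [-179.9, 0.0, 85.6]
wrist_force: [-0.3, 0.3, -1.2]
gripper_width: 0.4
gripper_force: 0.0
```

```bash
python3 -c "
from h import *
go(8,0,95);wshot('pics/w4.png')"
```

```text
t7.50 tip(timer) [ -8.2 -42.3 153.2] F [-0.3  0.3 -1.2] shift [0.1059 0.0403 0.1454] turn [-0.012  0.006 -0.024] w 0.4 q1,6 [-1.8  2.6]
orange px 511 col 343.07045009784736 row 185.81800391389433 spread 3.2488034215949892 angle 0.1470452538320656
```

View pics/w4.png

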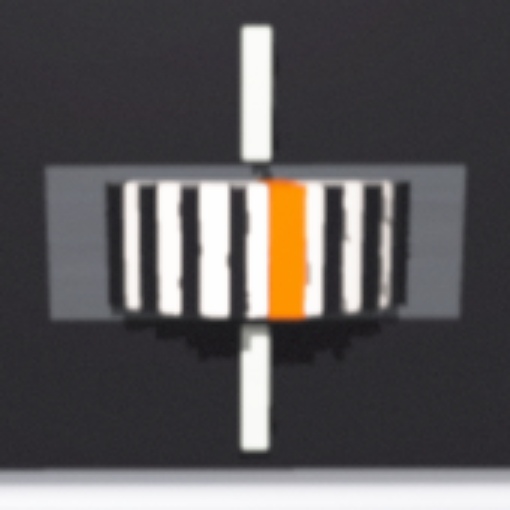

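>>> move_arm(
  plan=[
    {"dx": 0.105, "dy": 0.028, "dz": 0, "rx": 0, "ry": 0, "rz": 0, "gripper": 0},
    {"dx": 0, "dy": 0, "dz": 0.1, "rx": 0, "ry": 0, "rz": 0, "gripper": 0},
    {"dx": 0, "dy": 0, "dz": 0.038, "rx": 0, "ry": 0, "rz": 0, "gripper": 0},
    {"dx": 0, "dy": 0, "dz": 0, "rx": 0, "ry": 0, "rz": 0, "gripper": 0},
    {"dx": 0, "dy": 0, "dz": 0.008, "rx": 0, "ry": 0, "rz": 0, "gripper": 0},
    {"dx": 0, "dy": 0, "dz": 0, "rx": 0, "ry": 0, "rz": 0, "gripper": 0},
  ],
)

```text
time_s: 8.3
tool_pos: [526.5, 95.5, 106.5]
eef_rot: [180.0, 0.0, 85.7]
wrist_force: [-0.1, -0.0, -0.1]
gripper_width: 0.7
gripper_force: 0.0
```

```bash
python3 -c "
from h import *
go(-3,0,95);wshot('pics/w5.png')"
```

```text
t8.30 tip(timer) [ 4.1  1.1 95.5] F [-0.1 -0.  -0.1] shift [-0.0029 -0.0178  0.0014] turn [ 0.002  0.    -0.01 ] w 0.7 q1,6 [2.8 7.1]
orange px 261 col 320.85057471264366 row 271.97701149425285 spread 4.1324676576757415 angle 0.13616133403284997
```

>>> move_arm(
  plan=[
    {"dx": 0, "dy": 0, "dz": 0.0045, "rx": 0, "ry": 0, "rz": 0, "gripper": 0},
    {"dx": 0, "dy": 0, "dz": 0, "rx": 0, "ry": 0, "rz": 0, "gripper": 0},
  ],
)

```text
time_s: 8.6
tool_pos: [528.0, 95.5, 106.0]
eef_rot: [179.8, -0.0, 85.7]
wrist_force: [0.2, -0.0, 4.8]
gripper_width: 0.3
gripper_force: 2.6
```

```bash
python3 -c "
from h import *
go(-3,0,95);wshot('pics/w6.png')"
```

```text
t8.60 tip(timer) [ 5.7  1.2 95. ] F [ 0.2 -0.   4.8] shift [-0.003  -0.0216 -0.    ] turn [ 0.029 -0.001 -0.009] w 0.3 q1,6 [2.8 7.1]
orange px 264 col 319.594696969697 row 271.8901515151515 spread 4.250504682939167 angle 0.16442037240691723
```

>>> move_arm(
  plan=[
    {"dx": 0, "dy": -0.005, "dz": 0, "rx": 0, "ry": 0, "rz": 0, "gripper": 0},
    {"dx": 0, "dy": -0.005, "dz": 0, "rx": 0, "ry": 0, "rz": 0, "gripper": 0},
    {"dx": 0, "dy": -0.004, "dz": 0, "rx": 0, "ry": 0, "rz": 0, "gripper": 0},
    {"dx": 0, "dy": 0, "dz": 0, "rx": 0, "ry": 0, "rz": 0, "gripper": 0},
    {"dx": 0, "dy": 0, "dz": 0, "rx": 0, "ry": 0, "rz": 0, "gripper": 0},
  ],
)

```text
time_s: 9.28
tool_pos: [522.3, 95.9, 106.2]
eef_rot: [179.8, -0.0, 85.7]
wrist_force: [0.4, -0.4, 6.2]
gripper_width: 0.4
gripper_force: 3.1
```

```bash
python3 -c "
from h import *
go(-3,0,95);wshot('pics/w7.png')"
```

```text
t9.28 tip(timer) [-0.1  1.1 95.2] F [ 0.4 -0.4  6.2] shift [-0.0029 -0.0073  0.0004] turn [ 0.028 -0.    -0.009] w 0.4 q1,6 [2.9 7.2]
orange px 259 col 321.55598455598454 row 271.83397683397686 spread 3.8273241476305104 angle 0.028293339682266973
```

>>> move_arm(
  plan=[
    {"dx": 0, "dy": 0, "dz": -0.05, "rx": 0, "ry": 0, "rz": 0, "gripper": 0},
    {"dx": 0, "dy": 0, "dz": -0.1, "rx": 0, "ry": 0, "rz": 0, "gripper": 0},
    {"dx": -0.1, "dy": 0, "dz": -0.05, "rx": 0, "ry": 0, "rz": 0, "gripper": 0},
    {"dx": 0, "dy": 0, "dz": 0, "rx": 0, "ry": 0, "rz": 0, "gripper": 0},
  ],
)

```text
time_s: 9.82
tool_pos: [519.0, 54.5, 186.6]
eef_rot: [179.7, 0.0, 85.6]
wrist_force: [-0.3, 0.2, -0.9]
gripper_width: 0.5
gripper_force: 0.0
```

```bash
python3 -c "
from h import *
go(0,-190,260);wshot('pics/w8.png')"
```

```text
t9.82 tip(timer) [ -0.3 -40.3 175.6] F [-0.3  0.2 -0.9] shift [-0.3743  0.0032 -0.2108] turn [ 0.032  0.004 -0.026] w 0.5 q1,6 [-1.6  2.8]
orange px 409 col 320.26894865525674 row 185.4034229828851 spread 2.7612475688949045 angle 0.03216042339201404
```

View pics/w8.png

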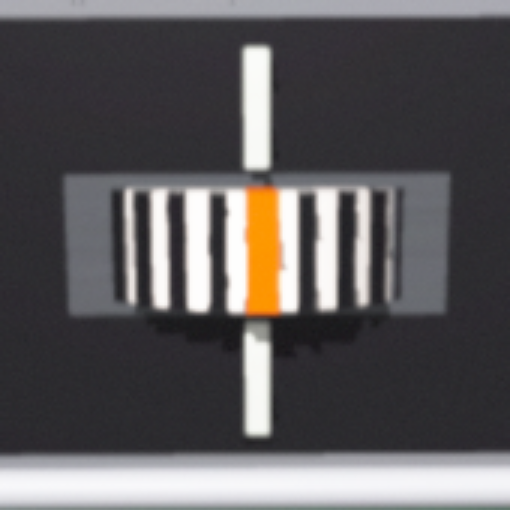

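Viewed: the orange rib is at crop col 263 and the marks are at 257, which is about 0.03 rad. The wheel is set, so next is the lid.

>>> move_arm(
  plan=[
    {"dx": 0, "dy": 0, "dz": -0.11, "rx": 0, "ry": 0, "rz": 0, "gripper": 0},
    {"dx": 0, "dy": 0, "dz": -0.1, "rx": 0, "ry": 0, "rz": 0, "gripper": 0},
    {"dx": -0.125, "dy": 0, "dz": 0, "rx": 0, "ry": 0, "rz": 0, "gripper": 0},
    {"dx": -0.125, "dy": 0, "dz": 0, "rx": 0, "ry": 0, "rz": 0, "gripper": 0},
    {"dx": -0.125, "dy": 0, "dz": 0, "rx": 0, "ry": 0, "rz": 0, "gripper": 0},
    {"dx": 0, "dy": 0, "dz": 0, "rx": 0, "ry": 0, "rz": 0, "gripper": 0},
    {"dx": 0, "dy": 0, "dz": 0.14, "rx": 0, "ry": 0, "rz": 0, "gripper": 0},
    {"dx": 0, "dy": 0, "dz": 0.14, "rx": 0, "ry": 0, "rz": 0, "gripper": 0},
    {"dx": 0, "dy": 0, "dz": 0, "rx": 0, "ry": 0, "rz": 0, "gripper": 0},
  ],
)

```text
time_s: 11.0
tool_pos: [503.0, -90.6, 152.4]
eef_rot: [-179.4, -0.2, 85.8]
wrist_force: [0.4, -0.4, 0.7]
gripper_width: 0.5
gripper_force: 0.0
```

```bash
python3 -c "
from h import *
go(0,-140,145)"
```

```text
t11.00 tip(timer) [  -5.7 -186.2  141.4] F [ 0.4 -0.4  0.7] shift [ 0.1156  0.0142 -0.0087] turn [-0.077 -0.026 -0.   ] w 0.5 q1,6 [-18.1 -13.9]
```

>>> move_arm(
  plan=[
    {"dx": 0.05, "dy": 0.012, "dz": -0.01, "rx": 0, "ry": 0, "rz": 0, "gripper": 0},
    {"dx": 0.05, "dy": 0, "dz": -0.01, "rx": 0, "ry": 0, "rz": 0, "gripper": 0},
    {"dx": 0.04, "dy": 0, "dz": 0, "rx": 0, "ry": 0, "rz": 0, "gripper": 0},
    {"dx": 0.04, "dy": 0, "dz": 0, "rx": 0, "ry": 0, "rz": 0, "gripper": 0},
    {"dx": 0.04, "dy": 0, "dz": 0, "rx": 0, "ry": 0, "rz": 0, "gripper": 0},
    {"dx": 0.04, "dy": 0, "dz": 0, "rx": 0, "ry": 0, "rz": 0, "gripper": 0},
  ],
)

```text
time_s: 11.75
tool_pos: [519.2, 11.0, 164.6]
eef_rot: [-180.0, 0.0, 85.7]
wrist_force: [0.5, -2.6, 1.6]
gripper_width: 0.4
gripper_force: 1.0
```

```bash
python3 -c "
from h import *
go(0,-20,150)"
```

```text
t11.75 tip(timer) [  3.  -83.7 153.6] F [ 0.5 -2.6  1.6] shift [ 0.1593 -0.0077  0.0089] turn [-0.001  0.001 -0.007] w 0.4 q1,6 [-6.5 -2.2]
```

Pushing as planned at about 2.6 N, so I'll continue over the top.

>>> move_arm(
  plan=[
    {"dx": 0.04, "dy": -0.007, "dz": 0, "rx": 0, "ry": 0, "rz": 0, "gripper": 0},
    {"dx": 0.04, "dy": 0, "dz": 0, "rx": 0, "ry": 0, "rz": 0, "gripper": 0},
    {"dx": 0.04, "dy": 0, "dz": 0, "rx": 0, "ry": 0, "rz": 0, "gripper": 0},
    {"dx": 0.04, "dy": 0, "dz": 0, "rx": 0, "ry": 0, "rz": 0, "gripper": 0},
    {"dx": 0.04, "dy": 0, "dz": 0, "rx": 0, "ry": 0, "rz": 0, "gripper": 0},
    {"dx": 0.04, "dy": 0, "dz": 0, "rx": 0, "ry": 0, "rz": 0, "gripper": 0},
    {"dx": 0.03, "dy": 0, "dz": 0, "rx": 0, "ry": 0, "rz": 0, "gripper": 0},
    {"dx": 0, "dy": 0, "dz": 0, "rx": 0, "ry": 0, "rz": 0, "gripper": 0},
  ],
)

```text
time_s: 12.75
tool_pos: [524.5, 119.0, 164.5]
eef_rot: [180.0, -0.0, 85.8]
wrist_force: [0.4, -0.2, 0.5]
gripper_width: 0.6
gripper_force: 0.1
```

```bash
python3 -c "
from h import *
go(0,38,120)"
```

```text
t12.75 tip(timer) [  0.5  24.4 153.5] F [ 0.4 -0.2  0.5] shift [ 0.034  -0.0012  0.0838] turn [ 0.001 -0.003  0.002] w 0.6 q1,6 [5.3 9.5]
```

>>> move_arm(
  plan=[
    {"dx": 0.019, "dy": 0, "dz": 0.03, "rx": 0, "ry": 0, "rz": 0, "gripper": 0},
    {"dx": 0.02, "dy": 0, "dz": 0.03, "rx": 0, "ry": 0, "rz": 0, "gripper": 0},
    {"dx": 0, "dy": 0, "dz": 0.03, "rx": 0, "ry": 0, "rz": 0, "gripper": 0},
    {"dx": 0, "dy": 0, "dz": 0.026, "rx": 0, "ry": 0, "rz": 0, "gripper": 0},
    {"dx": 0, "dy": 0, "dz": 0, "rx": 0, "ry": 0, "rz": 0, "gripper": 0},
  ],
)

```text
time_s: 13.38
tool_pos: [525.1, 133.0, 117.1]
eef_rot: [-179.9, 0.0, 85.7]
wrist_force: [-0.9, -0.2, -0.1]
gripper_width: 0.8
gripper_force: 0.0
```

>>> move_arm(
  plan=[
    {"dx": 0, "dy": 0, "dz": 0.006, "rx": 0, "ry": 0, "rz": 0, "gripper": 0},
    {"dx": 0, "dy": 0, "dz": 0, "rx": 0, "ry": 0, "rz": 0, "gripper": 0},
  ],
)

```text
time_s: 13.62
tool_pos: [525.6, 133.1, 116.2]
eef_rot: [180.0, 0.0, 85.7]
wrist_force: [-1.1, -0.7, 3.7]
gripper_width: 0.4
gripper_force: 1.9
```

```bash
python3 -c "
from h import *
go(0,40,105)"
```

```text
t13.62 tip(timer) [  0.5  38.6 105.2] F [-1.1 -0.7  3.7] shift [ 0.0036 -0.0013  0.0006] turn [ 0.002  0.003 -0.008] w 0.4 q1,6 [ 6.9 11.2]
```

>>> move_arm(
  plan=[
    {"dx": 0, "dy": 0, "dz": 0.006, "rx": 0, "ry": 0, "rz": 0, "gripper": 0},
    {"dx": 0, "dy": 0, "dz": 0.004, "rx": 0, "ry": 0, "rz": 0, "gripper": 0},
    {"dx": 0, "dy": 0, "dz": 0, "rx": 0, "ry": 0, "rz": 0, "gripper": 0},
    {"dx": 0, "dy": 0, "dz": 0, "rx": 0, "ry": 0, "rz": 0, "gripper": 0},
  ],
)

```text
time_s: 14.12
tool_pos: [525.7, 133.2, 115.8]
eef_rot: [179.9, 0.0, 85.8]
wrist_force: [-7.3, -0.6, 24.2]
gripper_width: 0.5
gripper_force: 12.1
```

>>> move_arm(
  plan=[
    {"dx": 0, "dy": 0, "dz": -0.05, "rx": 0, "ry": 0, "rz": 0, "gripper": 0},
    {"dx": 0, "dy": 0, "dz": -0.12, "rx": 0, "ry": 0, "rz": 0, "gripper": 0},
    {"dx": 0, "dy": 0, "dz": -0.15, "rx": 0, "ry": 0, "rz": 0, "gripper": 0},
    {"dx": -0.15, "dy": 0, "dz": -0.1, "rx": 0, "ry": 0, "rz": 0, "gripper": 0},
    {"dx": -0.15, "dy": 0, "dz": 0, "rx": 0, "ry": 0, "rz": 0, "gripper": 0},
    {"dx": -0.15, "dy": 0, "dz": 0, "rx": 0, "ry": 0, "rz": 0, "gripper": 0},
    {"dx": -0.15, "dy": 0, "dz": 0, "rx": 0, "ry": 0, "rz": 0, "gripper": 0},
    {"dx": 0, "dy": 0, "dz": 0, "rx": 0, "ry": 0, "rz": 0, "gripper": 0},
  ],
)

```text
time_s: 15.12
tool_pos: [507.9, -102.0, 274.0]
eef_rot: [-180.0, 0.1, 85.4]
wrist_force: [0.2, 0.8, -0.6]
gripper_width: 0.3
gripper_force: 0.0
```

```bash
python3 - <<'E'
from h import *
from workcell import manip
go(0,0,200)
g={n:manip.snapshot(n)["image"] for n in("scene","top")}
s=cv2.resize(g["scene"][200:325,290:415,::-1],(400,400),interpolation=cv2.INTER_CUBIC)
t=cv2.resize(g["top"][60:340,20:500,::-1],(400,233))
for n in g: print(n,(np.abs(g[n].astype(int)-C[n]["image"]).max(2)>60).sum())
cv2.imwrite("pics/end.png",np.hstack([s,cv2.copyMakeBorder(t,0,167,0,0,0)]))
E
```

```text
t15.12 tip(timer) [   0.  -197.2  263. ] F [ 0.2  0.8 -0.6] shift [ 0.4932 -0.0038  0.1567] turn [-0.002  0.011 -0.053] w 0.3 q1,6 [-19.  -14.4]
scene 22388
top 45238
```

View pics/end.png

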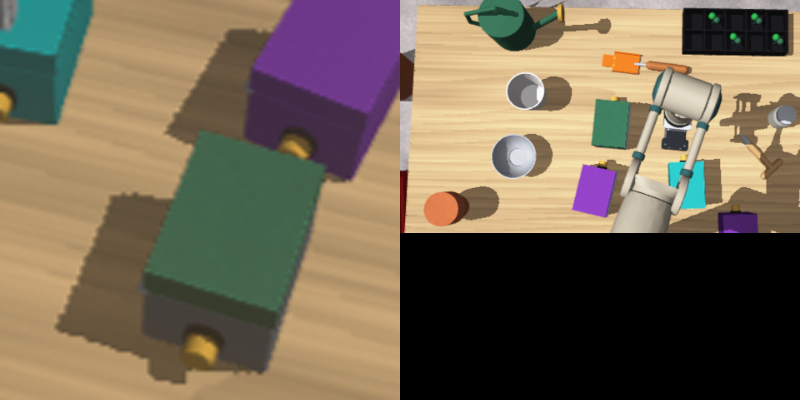

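The view shows the lid flush all round, the other objects where they were, and the arm clear.

```bash
python3 -c "
from workcell import manip
print(manip.hand_in())"
```

```text
the job is handed in; nothing more can be done
None
```

I handed the job in at about 15 s: the orange rib measured about 0.03 rad from the marks before I shut the lid, the green lid pressed fully down, and the other objects look unmoved; no verdict was returned.

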